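# Hold a flap rail with its hinge knuckle lined up on the jamb

## Task

Two short wooden flap rails lie on the bench, each with half a steel hinge on top. Pick up the one with a single middle knuckle, lower that knuckle gently between the two knuckles on the fixed jamb block so that all the holes line up and the bent hinge pin could be slid straight through, the rail level and carrying straight on from the block. Finish while still holding it there in the air, still and without pressing on the block; leave the other rail, the pin, the tape and the turned finial where they are.

Things in the scene. Friction and masses are not known exactly. Their poses are not given: they have to be found in the camera images.
- jamb: Jamb block fixed to the bench: limewood, 85 (x) x 150 (y) x 62 mm high, origin under its centre, z up. A steel hinge leaf lies on its top; from its -x side stick out two knuckles (tubes of 22 mm outside, 14 mm bore diameter, 18 mm long, axis along the block's y) with a 30 mm gap between them, centred on y = 0.
- jamb_axis (a point): Point on the axis of the jamb's knuckle holes, midway between the two knuckles, at (-60.5, 0, 63.5) mm in the jamb's frame; its axes are the jamb's: y along the hole, -x away from the block, z up. There are 18 mm from this axis to the block's side.
- rail_a: Flap rail to use, loose: light wood bar 110 (x) x 46 (y) x 28 mm high, about 0.16 kg, lying hinge up; origin under the bar's middle, z up. A 3 mm steel leaf on top has ONE knuckle in the middle of the +x end: tube 22 mm long, 22 mm outside, 14 mm bore, axis along y. Grip across the 46 mm width. In place: +x to the block, axes parallel to the jamb's, underside 34 mm over the bench.
- rail_a_knuckle (a point): Centre of the rail_a knuckle's hole, at (73, 0, 29.5) mm in the rail's frame; axes as the rail's. To be brought onto point jamb_axis.
- rail_b: The other flap rail, same wooden bar and frame, but its leaf has TWO knuckles (12 mm long each, 20 mm apart) at the +x end, so that it does not fit. Leave it where it lies. Which rail lies to the left varies.
- hinge_pin: Loose steel hinge pin of 6 mm diameter, 86 mm long, with one end bent at a right angle, lying on the bench; not to be moved. Origin under the middle of the straight part.
- tape: Roll of masking tape lying flat, 96 mm diameter, 19 mm high, loose; not to be moved. Origin under its centre.
- finial: Small turned wooden finial standing upright, 38 mm diameter, 71 mm high, loose; not to be moved. Origin under its centre.

How it is judged (in metres and radians):
On the way:
1. the rail with the single knuckle is held in the fingers, lifted clear of the bench (height (world z) of rail_a above 0.025 m and contact force between the fingers and rail_a above 2 N), for 0.2 s.
At the end, for the whole second after the job is handed in: The fingers hold rail_a still in the air: its knuckle hole centre within 7 mm of the middle of the jamb's hole axis (a 6 mm pin passes), hole axes parallel within 5 degrees, rail level within 7 degrees, hinge side up, lying away from the block, pressing on the block with under 6 N (all of step 1 and distance between rail_a_knuckle and jamb_axis below 0.007 m and angle between the y axis of rail_a_knuckle and the y axis of jamb_axis, either way round below 0.09 rad and angle between the z axis of rail_a_knuckle and the z axis of jamb_axis, either way round below 0.12 rad and x of rail_a in the frame of jamb_axis below -0.05 m and angle between rail_a's own z axis and vertical below 0.12 rad and contact force between rail_a and jamb below 6 N and linear speed of rail_a below 0.01 m/s); the arm keeps its last pose, push and grip.
It fails at once if the other rail, the pin, the tape or the finial is moved more than 20 mm (distance of any of rail_b, hinge_pin, tape, finial from where it was at the start of the episode above 0.02 m).
It fails at once if the rail is forced against the jamb (over 30 N) (contact force between rail_a and jamb above 30 N).
It fails at once if the robot strikes the jamb (over 30 N) (contact force between the arm and jamb above 30 N).
It also fails if it takes over 43 s, if anything falls off the work surface, if the arm or the gripper's body presses on something with over 40 N, if the wrist force passes 120 N, or if a joint passes its speed limit or range.

## Robot

A 6-joint arm with a two-finger parallel gripper is mounted at the origin on a cart in front of the work surface, level with it; the furniture and walls round the work are solid. World frame = base frame: x ahead of the robot, y to its left, z up, the work surface at z = 0. Lengths are in mm, angles in degrees, forces in N, time in s.
With the tool pointing down it reaches from about 350 to 800 mm from the base axis. Payload 7.3 kg.
Tool frame: the origin (TCP) lies midway between the tips of the shut fingers; the grasp point (between the pads) lies 19 mm behind it; z points along the fingers, y is the line along which they close (so a half turn about z gives the same grasp; the last joint's range is limited). The gripper opens to 85 mm and grips with 20 to 120 N. Pads are 22 mm wide; open, the fingers measure 114 mm over their backs; the gripper's body (76 mm by 85 mm) begins 54 mm behind the grasp point. The pads swing forward as they close: fully open they stand 13 mm farther back than shut.
Start: joints at [66.005, 19.595, 87.324, -0, 73.075, -8.365], TCP at [141.435, 505.609, 231.322] pointing down, gripper open.
Joint ranges: [-145.02, 145.02], [-44.19, 115.74], [2.07, 154.8], [-57.11, 237.11], [16.16, 152.29], [-177.93, 177.93]. Speed limits (degrees/s): [147.25, 147.25, 180, 180, 180, 180].

## Interface

Orientations are given as [roll, pitch, yaw] about the fixed x, y, z axes, in that order (R = Rz(yaw) Ry(pitch) Rx(roll)).
In Python, from bench import env gives the robot as it stands. The module is installed in compiled form; this text tells all that it offers.
- The arm moves only by the tool jog_arm, never from a script. Its argument "steps" is text: rows parted by semicolons, each of 5 numbers parted by spaces: the opening, from -1 (shut) to 1 (fully open), then the shift along the tool's x, y, z in fractions of the full range, 1 being 50 cm, then the turn about the tool's z in normalised numbers (1 is 180 degrees). In form: grip dx dy dz turn; .... A call has 1 to 5 rows; each row is the pose to reach, as a shift and turn from the pose commanded when the call began, along the tool's axes at that moment; what a row does not reach only later rows make up. A row lasts 1/10 s, in which the tool goes at most 50 mm and 8.59 degrees, less where a joint would pass 70% of its speed; a pose out of reach is approached as far as the arm can. No shift or turn number may pass 1 either way. A call with a gripper value outside its range is refused whole. The fingers move at their own pace and stop on an object; "squeeze" is the grip in N (left out, the last holds). Time passes only in rows, so rows that repeat a pose let the fingers close. It gives the time, the measured TCP pose, the force, the opening and the grip force at its end, in the units of the state.
- env.read_state(): the state, without advancing time (a new reading comes with each control period).
- env.capture(name): name is "scene" or "top"; returns a dict with "img" (420x560x3 uint8, red, green, blue), "fx", "fy", "cx", "cy" (pixels), "distortion" ([k1, k2, p1, p2, k3] as OpenCV has them; the pictures are not rectified), "R" (3x3) and "t" (3): a world point X has camera coordinates R X + t. Camera axes: x right, y down, z forward; pixel columns grow to the right and rows downward; lengths in mm; the calibration is good to about 2 mm. A picture is of the moment at which its call begins. There is no depth.
- env.sign_off(): hands the job in; it is judged then, once.
The state is a dict: "time": time; "q": joint angles; "qvel": joint speeds; "joint_torque": joint torques, N m; "eef_pos": TCP position; "orientation": TCP orientation; "force": force on the tool from outside, world axes, zero at the start; "ft_torque": the same for the moment, N m; "grip_width": finger opening in mm; "finger_force": force on a finger pad.
Only numpy, scipy, OpenCV 4.12 (cv2) and the standard library are available. Lean on these libraries where they do the work, as an engineer would, in place of code of your own. Each camera call takes 0.05 s, during which the arm holds its last target. There are 200 camera calls.

## Working session

There is one attempt and no reset: what is moved stays moved. The work goes in short steps, Python scripts to look and compute and a tool call to move; the robot and the scene stay as the last step left them, time stands still between calls to the robot, and variables do not carry over. Pictures are saved under pics/ and viewed, at most 10 in all, crops included, and the job is handed in when it is done.

Besides the shell and the picture viewer there is one more tool, called after ">>>" as name(argument=value, ...), one argument or row to a line, values as JSON. jog_arm: Moves the arm, as the interface text tells. Its arguments: {"type":"object","properties":{"steps":{"type":"string"},"squeeze":{"type":"number"}},"required":["steps"]}

```bash
mkdir -p pics; python3 - <<'E'
from bench import env
import cv2,pickle
d={}
for n in("scene","top"):
    c=env.capture(n);d[n]=c;cv2.imwrite(f"pics/{n}0.png",cv2.resize(c["img"][:,:,::-1],(784,588),interpolation=cv2.INTER_CUBIC))
    print(n,c["fx"],c["cx"],c["cy"],c["distortion"],c["R"],c["t"])
pickle.dump(d,open("c0.pkl","wb"));print(env.read_state())
E
```

```text
scene 438.3294422433419 283.40274631577455 208.38452697460065 [0.03806868 0.         0.         0.         0.        ] [[ 0.69035294 -0.7234218  -0.00858627]
 [-0.42723763 -0.39807273 -0.81179191]
 [ 0.58385001  0.56409131 -0.58388369]] [-218.92606872  378.00233104  482.60350856]
top 446.799538150868 287.10212147730135 210.04718682173333 [0.03281798 0.         0.         0.         0.        ] [[ 0.0136276  -0.99988719 -0.00631656]
 [-0.98301017 -0.01224062 -0.18314248]
 [ 0.1830445   0.00870503 -0.98306609]] [179.36146212 544.21055015 992.19451542]
{'time': 0.1, 'q': array([ 6.60027402e+01,  1.96346571e+01,  8.73708258e+01, -1.18755734e-03,
        7.30756317e+01, -8.36300517e+00]), 'qvel': array([ 0.03466822, -0.07172792, -0.20708725,  0.05055229,  0.12925083,
        0.03788227]), 'joint_torque': array([ 7.57896923e-04, -4.34451306e+01, -2.46485335e+01, -1.77813345e-04,
        4.74375600e-03,  3.43883676e-05]), 'eef_pos': array([141.30463857, 505.25769303, 230.68109055]), 'orientation': array([-1.79919583e+02, -1.06740883e-02,  1.64366084e+02]), 'force': array([ 0.41038969, -0.22916112, -0.11481511]), 'ft_torque': array([-0.08146349, -0.04640535, -0.04841106]), 'finger_force': 0.0, 'grip_width': 85.26706375244146}
```

View pics/scene0.png

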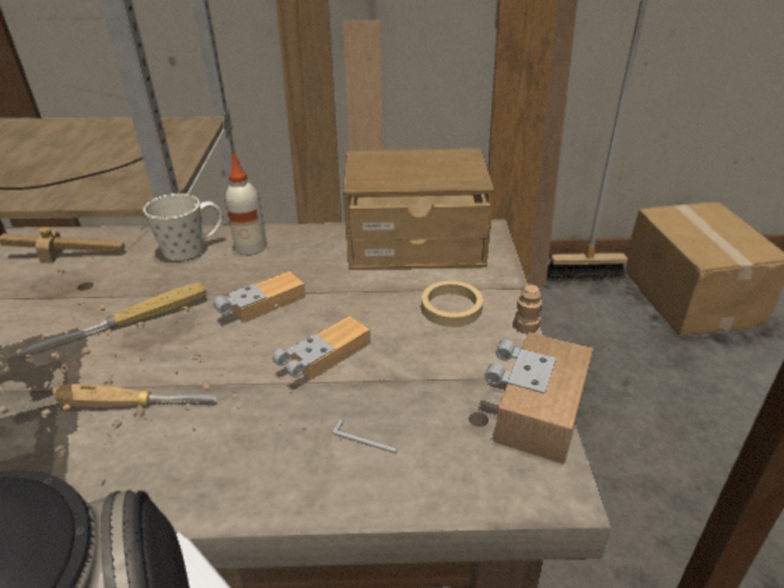

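View pics/top0.png

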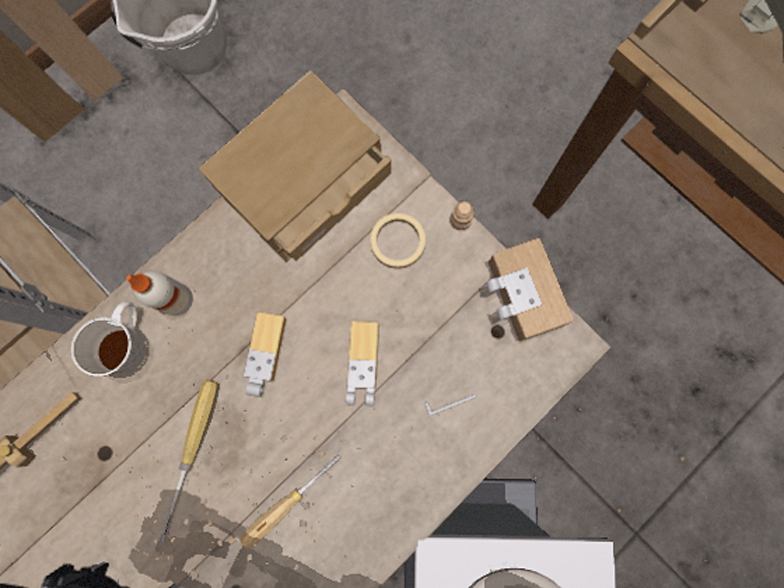

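Scene: the single-knuckle rail is the left/far one (scene (260,297), top (263,352)). The two-knuckle rail lies next to it, and the jamb is at the right (top (530,290)). Next I'll enlarge the crops.

```bash
python3 - <<'E'
import cv2,pickle,numpy as np
d=pickle.load(open("c0.pkl","rb"))
def crop(n,x,y,w=80,h=60,s=5):
    im=d[n]["img"][y:y+h,x:x+w,::-1]
    im=cv2.resize(im,None,fx=s,fy=s,interpolation=cv2.INTER_CUBIC)
    for i in range(0,w,10):
        cv2.putText(im,str(x+i),(i*s,9),0,.33,(0,0,255));cv2.line(im,(i*s,0),(i*s,h*s),(0,0,255) if i==0 else (120,120,255),1) if 0 else cv2.line(im,(i*s,10),(i*s,16),(0,0,255))
    for i in range(0,h,10):
        cv2.putText(im,str(y+i),(0,i*s+4),0,.33,(0,0,255));cv2.line(im,(24,i*s),(30,i*s),(0,0,255))
    return im
m=np.vstack([np.hstack([crop("scene",145,185),crop("top",150,222)]),np.hstack([crop("scene",340,232,100,75,4),crop("top",335,168,100,75,4)])])
cv2.imwrite("pics/m0.png",m)
E
```

```text
(no output)
```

View pics/m0.png

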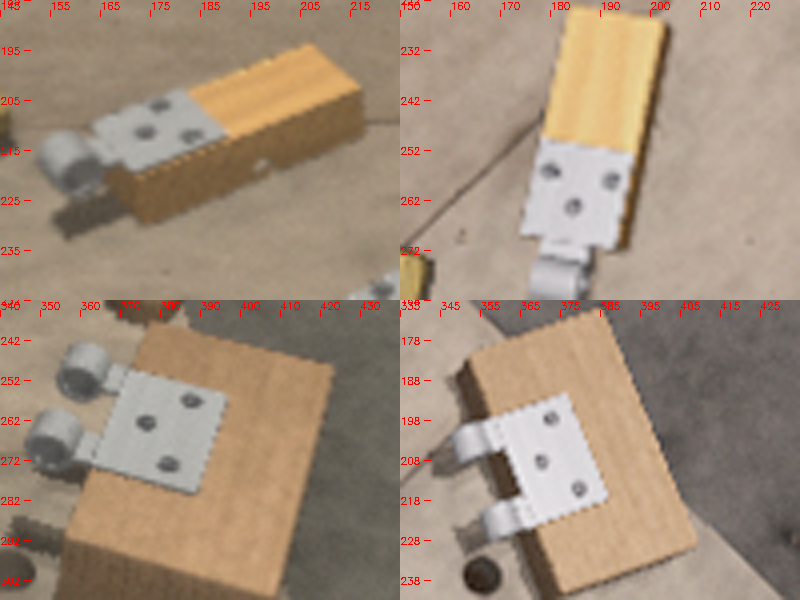

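Mosaic readings: rail_a far top corners are at top (184.4,223.6) and (203.4,227), and its knuckle is at about (181.8,277.4). All four jamb top corners and both knuckles show in both views. Next I'll fit the poses.

```bash
cat > fit.py <<'E'
import cv2,pickle,numpy as np
from scipy.optimize import least_squares
def proj(c,X):
    K=np.array([[c["fx"],0,c["cx"]],[0,c["fy"],c["cy"]],[0,0,1.]])
    return cv2.projectPoints(np.float64(X).reshape(-1,1,3),cv2.Rodrigues(np.array(c["R"]))[0],np.float64(c["t"]),K,np.float64(c["distortion"]))[0][:,0]
def place(p,X):
    a=np.radians(p[3]);c,s=np.cos(a),np.sin(a)
    return np.array(X)@np.array([[c,-s,0],[s,c,0],[0,0,1]]).T+p[:3]
def fit(d,obs,p0):
    f=lambda p:np.concatenate([(proj(d[n],place(p,[o[:3] for o in O]))-np.array([o[3:] for o in O])).ravel() for n,O in obs.items()])
    r=least_squares(f,p0,loss="soft_l1",x_scale=[10,10,10,5]);print(r.x.round(2));print(f(r.x).reshape(-1,2).round(1).tolist());return r.x
E
python3 - <<'E'
from fit import *
d=pickle.load(open("c0.pkl","rb"))
A={"top":[(-55,-23,28,184.4,223.6),(-55,23,28,203.4,227),(73,0,29.5,181.8,277.4)],
"scene":[(-55,23,28,217.6,203),(-55,-23,28,207.6,193.6),(-55,23,0,217.2,212),(55,23,0,174.6,229.8),(73,11,29.5,160,218.4)]}
J={"top":[(-42.5,75,62,352.5,182.5),(42.5,75,62,385.75,170),(42.5,-75,62,409.25,228.75),(-42.5,-75,62,375.75,242.2),(-60.5,24,63.5,353.75,203),(-60.5,-24,63.5,360.75,223)],
"scene":[(-42.5,75,62,377.5,236.5),(42.5,75,62,423.25,249),(42.5,-75,62,409.5,306.2),(-42.5,-75,62,356.5,291.5),(-60.5,15,63.5,360.5,252.5),(-60.5,-33,63.5,352.5,269.5)]}
a=fit(d,A,[500,300,0,180]);j=fit(d,J,[550,-200,0,-70])
print("axis",place(j,[[-60.5,0,63.5]]),"target rail",place(j,[[-133.5,0,34]]))
B={k:v for k,v in J.items()}
E
```

```text
[454.88 415.82   1.21 169.68]
[[0.5, -1.2], [0.4, -1.0], [-0.4, 0.4], [-0.7, -0.9], [-0.5, -0.7], [0.9, 0.2], [-1.7, 0.6], [0.2, 1.3]]
[ 5.5489e+02 -3.0620e+01  2.4000e-01 -6.9500e+01]
[[-0.3, -1.4], [0.4, -0.9], [1.7, 0.1], [0.4, -0.8], [-0.7, 0.7], [-0.1, 0.1], [-0.0, -0.0], [1.0, -1.0], [-0.2, 0.5], [-0.7, -0.6], [-0.8, 0.6], [-0.2, 1.0]]
axis [[533.7054938   26.04790262  63.74288726]] target rail [[508.13879266  94.42438829  34.24288726]]
```

Units first: shifts go in shares of 50 cm and turns go in shares of 180 degrees. So -22 cm / 50 = -0.44, -17.5 cm / 50 = -0.35, 40 degrees / 180 = 0.2222.

>>> jog_arm(
  steps="1 -0.08 0 0 0.0444; 1 -0.17 0 0 0.0889; 1 -0.26 0 0.02 0.1333; 1 -0.35 0 0.04 0.1778; 1 -0.44 0 0.06 0.2222",
  squeeze=70,
)

```text
time: 0.6
eef_pos: [354.8, 445.5, 200.7]
orientation: [-180.0, -0.0, 124.0]
force: [-0.6, 0.9, 0.7]
grip_width: 85.4
finger_force: 0.0
```

Converted, 5 cm / 50 = 0.1, 4 cm / 50 = 0.08, 40 degrees / 180 = 0.2222.

>>> jog_arm(
  steps="1 0 0 0.02 0.0444; 1 0 0 0.04 0.0889; 1 0 0 0.06 0.1333; 1 0 0 0.08 0.1778; 1 0 0 0.1 0.2222",
)

```text
time: 1.1
eef_pos: [353.2, 446.1, 150.5]
orientation: [-180.0, 0.0, 84.0]
force: [0.4, 1.0, -1.2]
grip_width: 85.4
finger_force: 0.0
```

Converted, 40 degrees / 180 = 0.2222.

>>> jog_arm(
  steps="1 0 0 0 0.0444; 1 0 0 0 0.0889; 1 0 0 0 0.1333; 1 0 0 0 0.1778; 1 0 0 0 0.2222",
)

```text
time: 1.6
eef_pos: [353.1, 446.2, 150.9]
orientation: [-180.0, 0.1, 44.0]
force: [-0.3, 0.2, 0.1]
grip_width: 85.4
finger_force: 0.0
```

Converted, 40 degrees / 180 = 0.2222.

>>> jog_arm(
  steps="1 0 0 0 0.0444; 1 0 0 0 0.0889; 1 0 0 0 0.1333; 1 0 0 0 0.1778; 1 0 0 0 0.2222",
)

```text
time: 2.1
eef_pos: [353.1, 446.1, 150.9]
orientation: [180.0, 0.0, 4.0]
force: [-0.4, 1.5, -0.6]
grip_width: 85.3
finger_force: 0.0
```

Converted, 14.7 degrees / 180 = 0.0817.

>>> jog_arm(
  steps="1 0 0 0 0.0444; 1 0 0 0 0.0817; 1 0 0 0 0.0817",
)

```text
time: 2.4
eef_pos: [353.1, 446.1, 150.9]
orientation: [180.0, 0.0, -10.4]
force: [-0.3, -0.7, -0.6]
grip_width: 85.2
finger_force: 0.0
```

```bash
cat > go.py <<'E'
from bench import env
import numpy as np
def go(x,y,z,yaw):
    s=env.read_state();R,P,Y=s["orientation"];a=np.radians(Y);D=np.array([x,y,z])-s["eef_pos"];c,n=np.cos(a),np.sin(a)
    print(s["time"],s["eef_pos"].round(1),s["orientation"].round(2),"q6",s["q"][5].round(1),"F",s["force"].round(1),"g",round(s["grip_width"],1),round(s["finger_force"],1))
    print("tool cm",np.round([(D[0]*c+D[1]*n)/10,(D[0]*n-D[1]*c)/10,-D[2]/10],2),"turn",round((Y-yaw+180)%360-180,1))
E
python3 -c "
from go import *
go(440.2,418.5,-1,-10.3)"
```

```text
2.4 [353.1 446.1 150.9] [ 1.7996e+02  3.0000e-02 -1.0380e+01] q6 144.3 F [-0.3 -0.7 -0.6] g 85.2 0.0
tool cm [ 9.07  1.15 15.19] turn -0.1
```

Converted, 10 cm / 50 = 0.2, 1.15 cm / 50 = 0.023.

>>> jog_arm(
  steps="1 0.09 0.012 0 0; 1 0.182 0.023 0 0; 1 0.182 0.023 0.08 0; 1 0.182 0.023 0.16 0; 1 0.182 0.023 0.2 0",
)

```text
time: 2.9
eef_pos: [439.5, 417.1, 47.5]
orientation: [179.8, 0.2, -10.2]
force: [-0.9, 0.0, 0.2]
grip_width: 85.3
finger_force: 0.0
```

```bash
python3 - <<'E'
from go import *
import cv2
go(440.2,418.5,-1,-10.3)
im=[cv2.resize(env.capture(n)["img"][y:y+120,x:x+120,::-1],(400,400),interpolation=2) for n,x,y in(("scene",125,135),("top",130,190))]
cv2.imwrite("pics/a1.png",np.hstack(im))
E
```

```text
2.9 [439.5 417.1  47.5] [179.77   0.22 -10.18] q6 136.4 F [-0.9  0.   0.2] g 85.3 0.0
tool cm [ 0.05 -0.16  4.85] turn 0.1
```

View pics/a1.png

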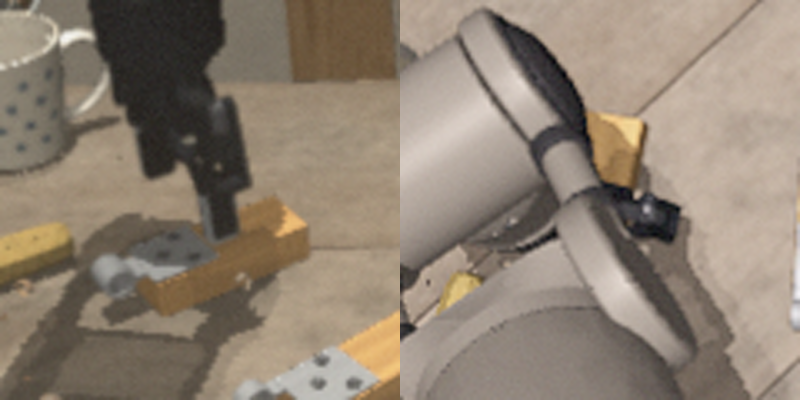

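The fingers straddle rail_a (scene crop finger tip at about (222,232)), clear of rail_b. Now I'll descend and close.

Converted, 5.1 cm / 50 = 0.102, 4 cm / 50 = 0.08.

>>> jog_arm(
  steps="1 0 0 0.04 0; 1 0 0 0.08 0; 1 0 0 0.102 0; 1 0 0 0.102 0; 0 0 0 0.102 0",
)

```text
time: 3.5
eef_pos: [441.3, 419.2, 1.4]
orientation: [-179.9, -0.1, -10.3]
force: [1.1, -0.1, 0.1]
grip_width: 72.9
finger_force: 0.0
```

>>> jog_arm(
  steps="-1 0 0 0 0; -1 0 0 0 0; -1 0 0 0 0; -1 0 0 0 0; -1 0 0 0 0",
  squeeze=80,
)

```text
time: 4.0
eef_pos: [441.7, 419.4, 1.9]
orientation: [-179.9, -0.1, -10.3]
force: [-1.0, 0.2, 5.0]
grip_width: 44.5
finger_force: 83.0
```

>>> jog_arm(
  steps="-1 0 0 0 0; -1 0 0 0 0; -1 0 0 0 0; -1 0 0 0 0; -1 0 0 0 0",
)

```text
time: 4.5
eef_pos: [441.7, 419.4, 2.0]
orientation: [-179.9, -0.1, -10.3]
force: [-0.2, 0.1, 5.9]
grip_width: 44.5
finger_force: 83.0
```

Converted, -12 cm / 50 = -0.24, -8 cm / 50 = -0.16.

>>> jog_arm(
  steps="-1 0 0 -0.02 0; -1 0 0 -0.08 0; -1 0 0 -0.16 0; -1 0 0 -0.24 0; -1 0 0 -0.24 0",
)

```text
time: 5.0
eef_pos: [443.4, 420.7, 127.1]
orientation: [-179.5, -0.5, -10.3]
force: [1.4, -0.0, -0.9]
grip_width: 44.9
finger_force: 82.2
```

```bash
python3 - <<'E'
from go import *
import pickle,cv2
d={n:env.capture(n) for n in("scene","top")}
pickle.dump(d,open("c1.pkl","wb"))
go(0,0,0,0)
im=[cv2.resize(d[n]["img"][y:y+100,x:x+100,::-1],(400,400),interpolation=2) for n,x,y in(("scene",135,115),("top",130,190))]
cv2.imwrite("pics/a2.png",np.hstack(im))
E
```

```text
5.1 [440.9 418.8 121.6] [-1.7991e+02 -8.0000e-02 -1.0320e+01] q6 136.6 F [-0.  -0.1 -2.6] g 44.5 82.2
tool cm [-35.87  49.11  12.16] turn -10.3
```

View pics/a2.png

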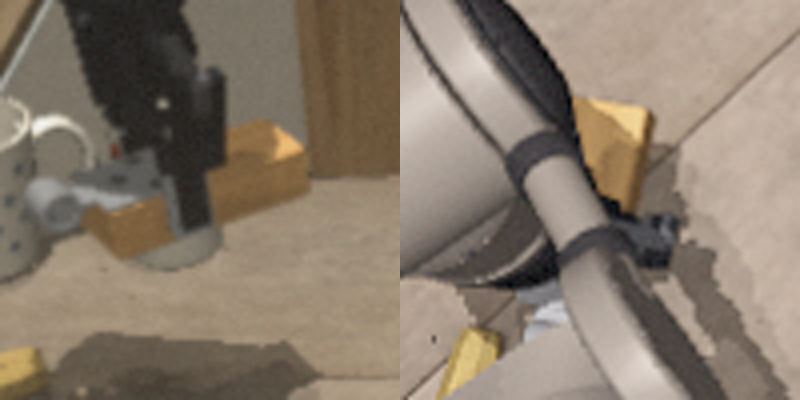

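The rail is held level; in the scene crop its knuckle is at (55,205) and the grip looks sound. Moving over.

Converted, 19 cm / 50 = 0.38, 1.6 cm / 50 = 0.032, -40 degrees / 180 = -0.2222.

>>> jog_arm(
  steps="-1 0.032 0.07 0 -0.0444; -1 0.06 0.14 0 -0.0889; -1 0.09 0.22 0 -0.1333; -1 0.12 0.3 0 -0.1778; -1 0.15 0.38 0 -0.2222",
)

```text
time: 5.6
eef_pos: [479.2, 216.4, 118.6]
orientation: [-179.9, 0.2, 30.0]
force: [-0.2, -0.3, -0.8]
grip_width: 44.7
finger_force: 81.8
```

Converted, -40 degrees / 180 = -0.2222.

>>> jog_arm(
  steps="-1 0 0 0 -0.0444; -1 0 0 0 -0.0889; -1 0 0 0 -0.1333; -1 0 0 0 -0.1778; -1 0 0 0 -0.2222",
)

```text
time: 6.1
eef_pos: [479.2, 217.8, 118.6]
orientation: [-179.8, 0.1, 70.0]
force: [0.4, -0.3, -1.9]
grip_width: 44.6
finger_force: 81.9
```

Converted, -40.8 degrees / 180 = -0.2267.

>>> jog_arm(
  steps="-1 0 0 0 -0.0444; -1 0 0 0 -0.0889; -1 0 0 0 -0.1333; -1 0 0 0 -0.1778; -1 0 0 0 -0.2267",
)

```text
time: 6.6
eef_pos: [479.1, 217.9, 118.5]
orientation: [-179.8, -0.0, 110.6]
force: [-0.9, 0.5, -2.0]
grip_width: 44.6
finger_force: 81.9
```

```bash
python3 -c "
from go import *
go(513.1,81.1,85,110.5)"
```

```text
6.6 [479.1 217.9 118.5] [-1.7977e+02 -2.0000e-02  1.1060e+02] q6 -4.5 F [-0.9  0.5 -2. ] g 44.6 81.9
tool cm [-14.    -1.64   3.35] turn 0.1
```

Converted, -14 cm / 50 = -0.28, -11 cm / 50 = -0.22.

>>> jog_arm(
  steps="-1 -0.08 -0.01 0 0; -1 -0.16 -0.02 0.02 0; -1 -0.22 -0.028 0.04 0; -1 -0.28 -0.032 0.066 0; -1 -0.28 -0.032 0.066 0",
)

```text
time: 7.1
eef_pos: [512.6, 78.3, 84.3]
orientation: [-179.7, -0.1, 110.1]
force: [-0.8, 0.4, -1.7]
grip_width: 44.8
finger_force: 82.1
```

```bash
cat > look.py <<'E'
from go import *
import cv2,pickle,sys
def look(name):
    d={n:env.capture(n) for n in("scene","top")}
    pickle.dump(d,open(name+".pkl","wb"))
    go(513.1,81.1,36,110.5)
    S=5;out=[]
    for n,x,y,w,h in(("scene",310,190,80,110),("top",300,150,80,110)):
        im=cv2.resize(d[n]["img"][y:y+h,x:x+w,::-1],None,fx=S,fy=S,interpolation=2)
        for i in range(0,w,10): cv2.putText(im,str(x+i),(i*S,9),0,.33,(0,0,255));cv2.line(im,(i*S,10),(i*S,16),(0,0,255))
        for i in range(0,h,10): cv2.putText(im,str(y+i),(0,i*S+4),0,.33,(0,0,255));cv2.line(im,(24,i*S),(30,i*S),(0,0,255))
        out.append(im)
    cv2.imwrite(f"pics/{name}.png",np.hstack(out))
E
python3 -c "
from look import *
look('h1')"
```

```text
7.2 [512.8  81.   85.8] [-1.7980e+02 -9.0000e-02  1.1016e+02] q6 -19.7 F [-0.8  0.  -1.5] g 44.9 82.1
tool cm [-0.    0.03  4.98] turn -0.3
```

View pics/h1.png

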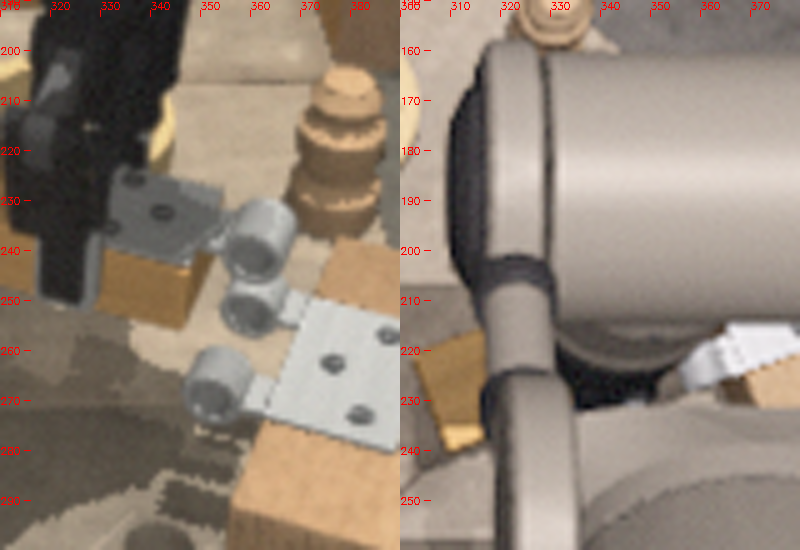

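Hover view: the rail_a knuckle (scene ~(360,241)) sits just above the gap between the jamb knuckles (scene (359.6,252) and (352.6,269.4)). In the top view only the rail's far end shows, with corners at (302.6,222.4) and (309.4,240.4).

```bash
python3 - <<'E'
from fit import *
d=pickle.load(open("h1.pkl","rb"))
a=np.radians(290.2)
p=np.array([512.8-14.25*np.cos(a),81-14.25*np.sin(a),83.8,290.2])
O={"top":[(-55,-23,28,309.4,240.4),(-55,23,28,302.6,222.4)],
"scene":[(73,-11,29.5,360,241),(55,-23,28,347.6,243),(55,-23,0,346,255.8),]}
for n,o in O.items():print(n,proj(d[n],place(p,[q[:3] for q in o])).round(1).tolist(),[q[3:] for q in o])
j=[554.89,-30.62,.24,-69.5]
print(proj(d["scene"],place(j,[[-60.5,15,63.5],[-60.5,-33,63.5]])).round(1).tolist())
fit(d,O,p);print(p)
E
```

```text
top [[308.8, 239.0], [301.6, 219.2]] [(309.4, 240.4), (302.6, 222.4)]
scene [[358.2, 240.6], [345.6, 242.9], [344.4, 255.4]] [(360, 241), (347.6, 243), (346, 255.8)]
[[359.7, 253.1], [352.2, 270.5]]
[507.24  93.02  81.36 294.12]
[[1.3, 0.3], [-0.4, -0.9], [-0.4, -0.4], [-0.2, 0.4], [0.2, 0.1]]
[507.87950066  94.37352557  83.8        290.2       ]
```

```bash
cat > ov.py <<'E'
from fit import *
def ov(pkl,out,p,j=[554.89,-30.62,.24,-69.5]):
    d=pickle.load(open(pkl+".pkl","rb"));c=d["scene"];S=10;x,y,w,h=338,224,40,58
    raw=cv2.resize(c["img"][y:y+h,x:x+w,::-1],None,fx=S,fy=S,interpolation=2);im=raw.copy()
    t=np.linspace(0,2*np.pi,40)
    for q,cx,ys,zc,col in((p,73,(-11,11),29.5,(0,0,255)),(j,-60.5,(-33,-15,15,33),63.5,(255,0,0))):
        for yy in ys:
            for r in((11,7) if yy in(-11,-33,15) else (11,)):
                P=place(q,np.c_[cx+r*np.cos(t),0*t+yy,zc+r*np.sin(t)])
                uv=(proj(c,P)-[x,y]+.5)*S;cv2.polylines(im,[uv.astype(int)],True,col,1)
    cv2.imwrite(f"pics/{out}.png",np.hstack([raw,im]))
E
python3 -c "
from ov import *
a=np.radians(290.2);k=12
ov('h1','o1',[512.8-k*np.cos(a),81-k*np.sin(a),83.8,290.2])"
```

```text
(no output)
```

View pics/o1.png

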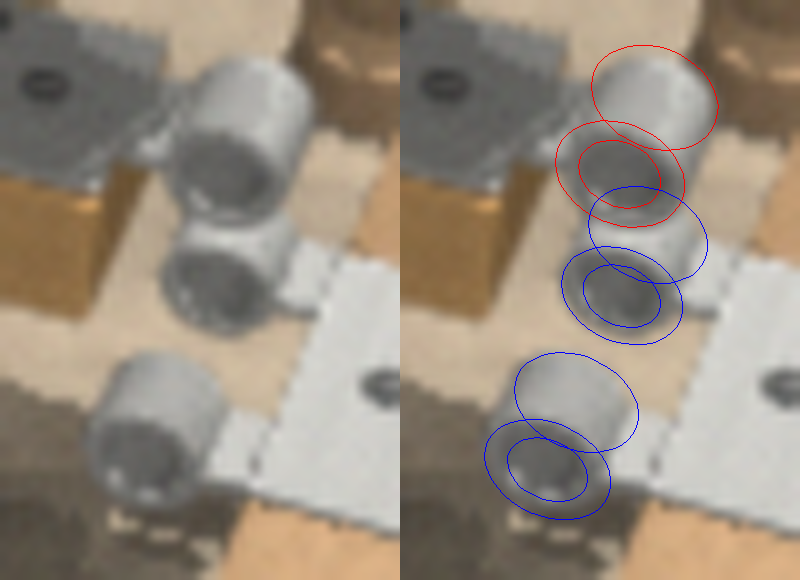

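The overlay shows the rail about 0.75 px right and 1.2 px down relative to the jamb model. I'll back off about 4 mm in tool x, shift about 3 mm in tool y, lower it to just above the gap and look again.

Converted, 2.5 cm / 50 = 0.05, 2 cm / 50 = 0.04, -0.3 degrees / 180 = -0.0017.

>>> jog_arm(
  steps="-1 0.008 0.006 0 -0.0017; -1 0.008 0.006 0.02 -0.0017; -1 0.008 0.006 0.04 -0.0017; -1 0.008 0.006 0.05 -0.0017; -1 0.008 0.006 0.05 -0.0017",
)

```text
time: 7.7
eef_pos: [514.5, 86.6, 61.1]
orientation: [-179.9, -0.0, 110.6]
force: [0.1, 0.7, -1.8]
grip_width: 44.8
finger_force: 82.1
```

```bash
python3 - <<'E'
from look import *
look('h2')
from ov import *
s=env.read_state();e=s["eef_pos"];y=s["orientation"][2]+180;a=np.radians(y);k=10.5
u=np.array([np.cos(a),np.sin(a)]);v=np.array([-u[1],u[0]])
p=np.r_[e[:2]-k*u-2.5*v,e[2]-2,y];print(p)
ov('h2','o2',p)
E
```

```text
7.8 [515.3  86.4  62.1] [-1.7998e+02 -1.0000e-02  1.1058e+02] q6 -19.5 F [ 0.8  0.4 -1.3] g 44.9 82.1
tool cm [-0.42 -0.39  2.61] turn 0.1
[509.28417592  95.34221779  60.14303356 290.57918805]
```

View pics/o2.png

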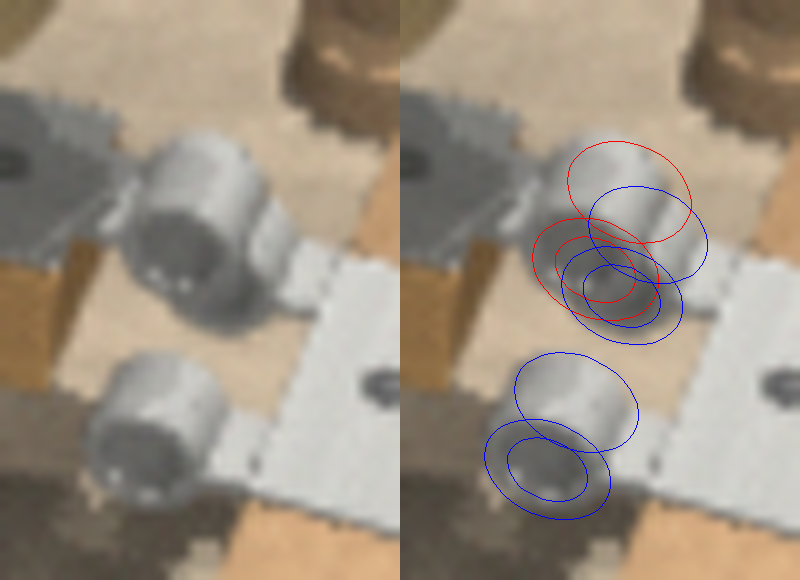

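The pictures were taken while the arm was still settling, which explains the mismatch. I'll undo most of that shift, let it settle, and re-check.

Converted, -0.4 cm / 50 = -0.008, -0.3 cm / 50 = -0.006.

>>> jog_arm(
  steps="-1 -0.006 -0.008 0 0; -1 -0.006 -0.008 0 0; -1 -0.006 -0.008 0 0; -1 -0.006 -0.008 0 0; -1 -0.006 -0.008 0 0",
)

```text
time: 8.3
eef_pos: [512.8, 82.0, 62.4]
orientation: [180.0, 0.0, 110.6]
force: [0.7, -0.2, -1.6]
grip_width: 44.8
finger_force: 82.1
```

```bash
python3 - <<'E'
from look import *
look('h3')
from ov import *
s=env.read_state();e=s["eef_pos"];y=s["orientation"][2]+180;a=np.radians(y);k=13.2
u=np.array([np.cos(a),np.sin(a)])
p=np.r_[e[:2]-k*u,e[2]-2,y];print(p)
ov('h3','o3',p)
E
```

```text
8.4 [512.7  82.1  62.3] [179.99  -0.   110.57] q6 -19.9 F [-0.1  0.5 -1.8] g 44.8 82.1
tool cm [-0.1  -0.    2.63] turn 0.1
[508.11126423  94.42628672  60.3351548  290.56680328]
```

View pics/o3.png

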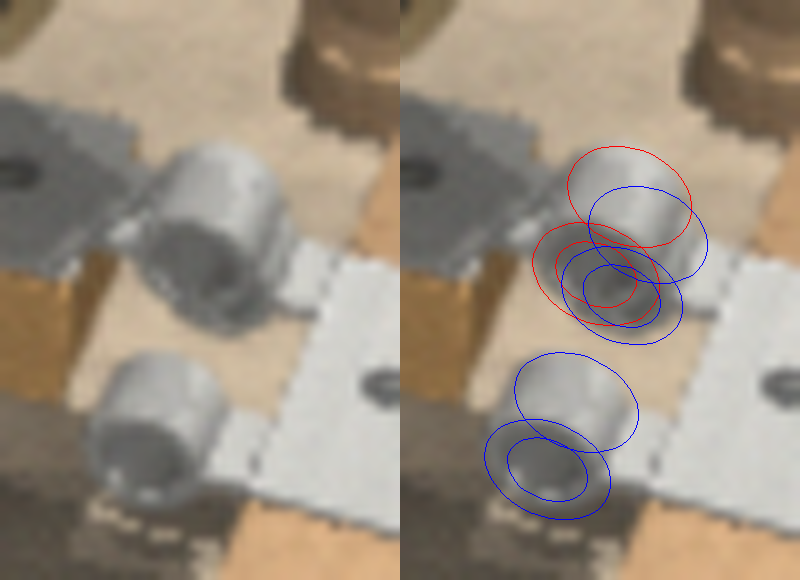

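The rail outline (centre (211,229)) now matches the model to about 0.5 mm relative to the jamb. Lowering gently.

Converted, 1.1 cm / 50 = 0.022, 0.9 cm / 50 = 0.018.

>>> jog_arm(
  steps="-1 0 0 0.006 0; -1 0 0 0.012 0; -1 0 0 0.018 0; -1 0 0 0.022 0; -1 0 0 0.022 0",
)

```text
time: 8.9
eef_pos: [512.4, 82.0, 50.9]
orientation: [-180.0, -0.0, 110.6]
force: [0.3, 0.4, -0.7]
grip_width: 44.7
finger_force: 82.1
```

>>> jog_arm(
  steps="-1 0 0 0.006 0; -1 0 0 0.012 0; -1 0 0 0.018 0; -1 0 0 0.018 0; -1 0 0 0.018 0",
)

```text
time: 9.4
eef_pos: [512.6, 82.0, 42.2]
orientation: [-180.0, -0.0, 110.6]
force: [1.1, 0.5, -2.2]
grip_width: 45.0
finger_force: 82.1
```

Converted, 0.6 cm / 50 = 0.012, 0.4 cm / 50 = 0.008.

>>> jog_arm(
  steps="-1 0 0 0.004 0; -1 0 0 0.008 0; -1 0 0 0.012 0; -1 0 0 0.012 0; -1 0 0 0.012 0",
)

```text
time: 9.9
eef_pos: [512.7, 82.0, 36.2]
orientation: [-180.0, -0.0, 110.6]
force: [-0.5, 0.7, -2.2]
grip_width: 44.4
finger_force: 82.1
```

```bash
python3 - <<'E'
from look import *
look('h4')
from ov import *
s=env.read_state();e=s["eef_pos"];y=s["orientation"][2]+180;a=np.radians(y);k=13.2
u=np.array([np.cos(a),np.sin(a)])
p=np.r_[e[:2]-k*u,e[2]-2,y];print(p)
ov('h4','o4',p)
E
```

```text
10.0 [512.8  82.   36.4] [179.99   0.   110.56] q6 -19.9 F [ 0.3 -0.4 -1.2] g 44.5 82.1
tool cm [-0.1  -0.    0.04] turn 0.1
[508.15578156  94.40588438  34.36195545 290.56385942]
```

View pics/o4.png

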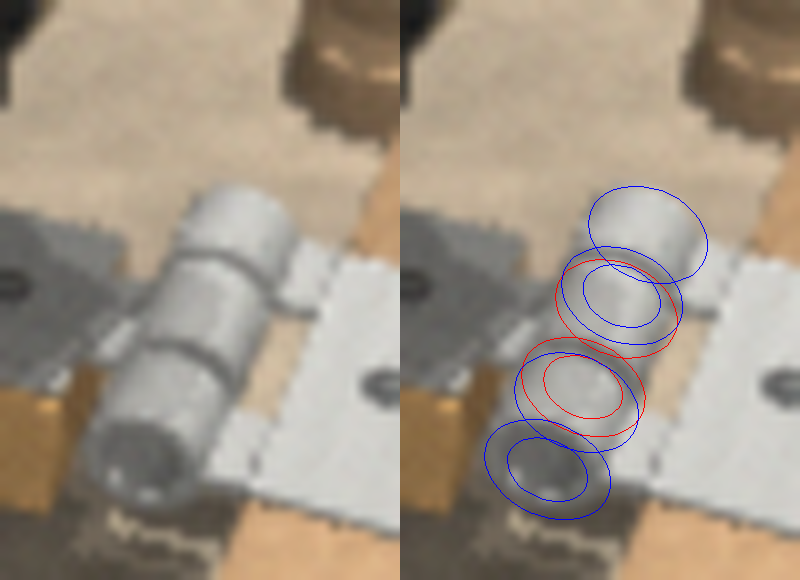

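The three knuckles form one coaxial tube (scene crop from (240,190) to (145,460)) with even gaps and no contact force. Handing in.

```bash
python3 -c "
from bench import env
print(env.sign_off())"
```

```text
the job is handed in; nothing more can be done
None
```

I handed the job in at about 10 s with rail_a held still and level, its knuckle between the jamb knuckles and the holes in line to within about 1 mm in the last picture. There was no measurable force on the block, but the sign-off gave no verdict.

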